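# Clear the gift-box pusher lane and hold its pusher back for restocking

### The arm

A 6-joint arm with a two-finger parallel gripper is mounted at the origin on the work surface. World frame = base frame: x ahead of the robot, y to its left, z up, the work surface at z = 0. Lengths are in m, angles in rad, forces in N, time in s.
With the tool pointing down it reaches from about 0.325 to 0.9 m from the base axis. Payload 3.5 kg.
Tool frame: the origin (TCP) lies on the centre line of the jaws, within the pads' length; the fingertips stand 14 mm ahead of it and the grasp point (between the pads) lies 5 mm behind it (bot.tip_reach is the z of the fingertips in the tool frame, in m); z points along the fingers, y is the line along which they close (so a half turn about z gives the same grasp; the last joint's range is limited). The gripper opens to 85 mm and grips with 20 to 120 N. Pads are 22 mm wide; open, the fingers measure 114 mm over their backs; the gripper's body (76 mm by 85 mm) begins 54 mm behind the grasp point. The pads swing forward as they close: fully open they stand 13 mm farther back than shut.
Start: joints at [-1.352, 0.276, -0.026, 1.268, 0, 1.467], TCP at [0.198, -0.593, 0.245] pointing down, gripper open.
Joint ranges: [-3.12, 3.12], [-0.85, 1.88], [-1.08, 1.24], [-1.95, 2.15], [-1.57, 1.53], [-3.14, 3.14]. Speed limits (rad/s): [2.57, 2.57, 3.14, 3.14, 3.14, 3.14].

### API

Orientations are given as a unit quaternion [x, y, z, w].
In Python, from workcell import bot gives the robot as it stands. The module is installed in compiled form; this text tells all that it offers.
- The arm moves only by the tool jog_arm, never from a script. Its argument "series" is a list of rows, each an object with "dp": the shift along the tool's x, y, z scaled (see below), a list of three; "spin": the turn about the tool's z scaled (see below). In form: [{"dp": [x, y, z], "spin": spin}, ...]. A call has 1 to 8 rows; each row shifts and turns the commanded pose from where the row before left it, along the tool's axes as they then stand; what a row does not reach is not made up. The controller multiplies each number of a shift by 0.04 m and each number of a turn by 10 degrees. A row lasts 1/8 s, in which the tool goes at most 62.5 mm and 10.7 degrees, less where a joint would pass 70% of its speed; a pose out of reach is approached as far as the arm can. A call with a number of a shift or a turn outside -1 to 1 is refused whole. A call with a gripper value outside its range is refused whole. "claw" is the opening, from -1 (shut) to 1 (fully open), set as the call begins (left out, the last holds). The fingers move at their own pace and stop on an object; the grip force is fixed at half the most. Time passes only in rows, so rows that do not move let the fingers close. It gives the time, the measured TCP pose, the force, the opening and the grip force at its end, in the units of the state.
- bot.read_state(): the state, without advancing time (a new reading comes with each control period).
- bot.camera(name): name is "side" or "top"; returns the picture (420x560x3 uint8, red, green, blue); there is no depth.
- bot.camera_params(name): a dict with "fx", "fy", "cx", "cy" (pixels), "R" (3x3) and "t" (3): a world point X has camera coordinates R X + t. Camera axes: x right, y down, z forward; pixel columns grow to the right and rows downward; lengths in m; the calibration is good to about 2 mm. A picture is of the moment at which its call begins. camera_params takes no time and is no camera call.
- bot.job_done(): hands the job in; it is judged then, once.
The state is a dict: "time": time; "joints": joint angles; "joint_velocities": joint speeds; "effort": joint torques, N m; "tcp_pos": TCP position; "ee_rot": TCP orientation; "ft_force": force on the tool from outside, world axes, zero at the start; "torque": the same for the moment, N m; "grip_width": finger opening in m; "finger_force": force on a finger pad.
Only numpy, scipy, OpenCV 4.12 (cv2) and the standard library are available. Lean on these libraries where they do the work, as an engineer would, in place of code of your own. Each camera call takes 0.05 s, during which the arm holds its last target. There are 200 camera calls.

### The job

Lift yesterday's last pink carton up out of the clear pusher lane and stand it gently in the metal returns tray. Then pull that lane's spring-loaded pusher back until the front face of the paddle is at the red load line, and keep hold of it there so that I can drop in the fresh row: finish while still holding it, do not let go. Leave the cake, the eclair and the price card where they are.

Things in the scene. Friction and masses are not known exactly. Their poses are not given: they have to be found in the camera images.
- lane: Fixed two-lane pusher tray, 300 mm long (x). Origin: counter level, under the middle of the working lane; z up. That lane: floor 8 mm up; clear walls 3 mm thick, 40 mm high, inside width 58 mm (y within 29 mm); clear lens at the far end, 48 mm high, inner face at x = 147 mm; back end at x = -150 mm, nearer the robot. Beside it, to y = 93 mm, a full lane of teal boxes, tops 42 mm up: not used.
- carton: Loose rigid pink carton with a gold band, 40 mm (x) by 54 mm (y) by 100 mm tall, 0.10 to 0.20 kg. Origin: centre of its underside. Starts on the lane's floor, axes along the lane's, against the lens, the pusher pressing on its back with 4 N, 2 mm of play at each wall; its upper 60 mm stand clear of the walls.
- returns_tray: Fixed open metal tray, empty, 170 mm (its x) by 130 mm (its y) by 45 mm high outside, walls 4 mm, inner floor 4 mm above the counter. Origin: centre of its underside; z up.
- pusher (a joint): How far the pusher is pulled back from the lens along the lane's -x, in m: 0 with the paddle's front face at the lens, 0.166 at the red load line, 0.240 at most. Starts near 0.040, behind the carton; when the carton is lifted out it springs to 0. Spring force towards 0: 3.5 N at 0, rising evenly to 5.2 N at the line; it never stays back by itself.
- paddle_foot (a point): The pusher's black upright paddle. This point: bottom middle of its front face, 8 mm above the counter, at lane x = 147 mm minus the joint value; axes as the lane's. Lower plate 50 mm wide, 4 mm thick, to 51 mm above this point; above it the white-topped pull tab, 32 mm wide (y), 10 mm thick (x from -10 to 0 mm), 50 to 98 mm above this point. Pinch it either way or hook its front.
- pull_tab (a point): Grip point: centre of the pull tab, 80 mm above paddle_foot (88 mm above the counter); axes as the lane's. Moves with the paddle.
- load_line (a point): The red load line, 4 mm wide, drawn across the lane's floor and up both walls. This point: middle of the line on the lane's centre line, 40 mm above the counter, at x = -19 mm in the lane's frame, 166 mm behind the lens (room for a row of four cartons).
- cake: Bystander: dark red glazed cake, 82 mm across, on a black 110 mm square board, together 47 mm high (berries to 65 mm), loose. Origin: centre of its underside. Stands left or right of the lane; the returns tray is on the other side.
- eclair: Bystander: green eclair on a gold folded board, 150 by 56 by 47 mm, loose, to the left beyond the lane. Origin: centre of its underside.
- price_card: Bystander: brown price card 85 mm wide, 60 mm high, standing in a clear foot, loose, to the right beyond the lane. Origin: centre of its underside.
Not all that is in view belongs to the job. Several things have the shape of the returns_tray; the one meant has the colours described above.

How it is judged:
On the way, in this order (a step that is already met when the one before it is completed fails the run):
1. the carton is lifted clear of the lane, above the lens (z of carton in the frame of lane above 0.06 m), for 0.1 s.
2. the carton stands upright and released on the floor of the returns tray (x of carton in the frame of returns_tray between -0.075 and 0.075 m and y of carton in the frame of returns_tray between -0.055 and 0.055 m and z of carton in the frame of returns_tray between -0.002 and 0.012 m and angle between carton's own z axis and vertical below 0.12 rad and contact force between the fingers and carton below 0.1 N and linear speed of carton below 0.03 m/s), for 0.3 s.
At the end, for the whole second after the job is handed in: The paddle's front face is within 6 mm of the red load line (joint 0.160 to 0.172) and still, held there by the gripper's fingers (they press on the paddle with more than 1.5 N), and the carton stands upright (within 0.12 rad), released and at rest on the floor of the returns tray (all of step 2 and value of joint pusher between 0.16 and 0.172 m and velocity of joint pusher between -0.02 and 0.02 m/s and contact force between the fingers and pusher above 1.5 N); the arm keeps its last pose, push and grip.
It fails at once if the carton is dropped (it falls free, faster than 0.45 m/s, a fall of about 10 mm) (linear speed of carton above 0.45 m/s and contact force between the fingers and carton below 0.1 N).
It fails at once if the carton is slammed down into the returns tray (over 0.4 m/s within 16 mm of its floor) (linear speed of carton above 0.4 m/s and x of carton in the frame of returns_tray between -0.075 and 0.075 m and y of carton in the frame of returns_tray between -0.055 and 0.055 m and z of carton in the frame of returns_tray below 0.02 m).
It fails at once if the cake is shifted by over 15 mm or tipped (distance of cake from where it was at the start of the episode above 0.015 m or angle between cake's own z axis and vertical above 0.3 rad).
It fails at once if the eclair is shifted by over 15 mm or tipped (distance of eclair from where it was at the start of the episode above 0.015 m or angle between eclair's own z axis and vertical above 0.3 rad).
It fails at once if the price card is shifted by over 15 mm or tipped (distance of price_card from where it was at the start of the episode above 0.015 m or angle between price_card's own z axis and vertical above 0.3 rad).
It also fails if it takes over 51 s, if anything falls off the work surface, if the arm or the gripper's body presses on something with over 40 N, if the wrist force passes 120 N, or if a joint passes its speed limit or range.

## Working session

There is one attempt and no reset: what is moved stays moved. The work goes in short steps, Python scripts to look and compute and a tool call to move; the robot and the scene stay as the last step left them, time stands still between calls to the robot, and variables do not carry over. Pictures are saved under pics/ and viewed, at most 10 in all, crops included, and the job is handed in when it is done.

Besides the shell and the picture viewer there is one more tool, called after "Request:" as a command line: name --argument value ..., lists and objects as JSON in quotes. jog_arm: Moves the arm, as the interface text tells. Its arguments: {"type":"object","properties":{"series":{"type":"array"},"claw":{"type":"number"}},"required":["series"]}

```bash
mkdir -p pics; python3 - <<'E'
from workcell import bot
import cv2,numpy as np
for n in("top","side"):
    im=bot.camera(n); cv2.imwrite(f"pics/{n}0.png",im[:,:,::-1]); p=bot.camera_params(n)
    print(n,p["fx"],p["cx"],p["cy"],np.round(p["R"],4).tolist(),np.round(p["t"],4).tolist())
s=bot.read_state();print(s["time"],s["tcp_pos"],s["ee_rot"],s["grip_width"])
E
```

```text
top 509.6114164736611 279.1065953049569 207.46532779658256 [[0.0163, -0.9999, -0.0003], [-0.9817, -0.016, -0.19], [0.19, 0.0034, -0.9818]] [0.0146, 0.4946, 1.3141]
side 498.9880662340786 291.8436914380427 211.16310519639455 [[-0.8045, -0.5939, 0.0117], [-0.4187, 0.5529, -0.7204], [0.4213, -0.5845, -0.6934]] [0.4121, 0.2697, 1.2212]
0.1 [ 0.19748532 -0.59222999  0.24422868] [ 9.87089118e-01  1.60168617e-01 -5.89136177e-05 -1.04093479e-03] 0.08541819872052908
```

View pics/top0.png

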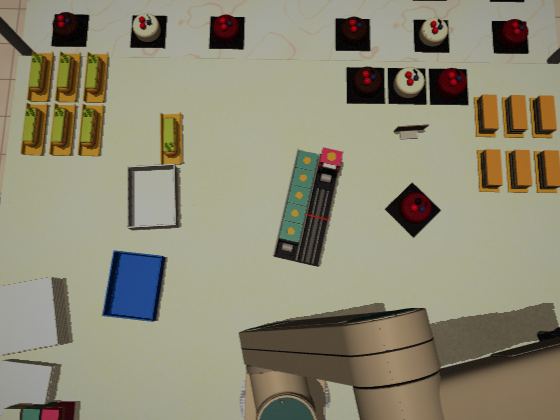

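View pics/side0.png

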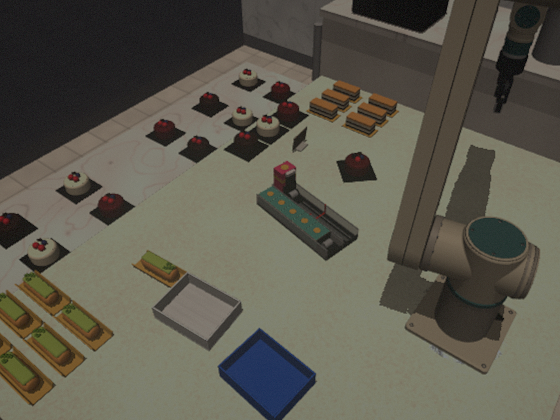

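Top view: the pink carton is at about (332,157), at the lens end of the lane, and the red line is at (317,217). For the returns tray there are two candidates. The grey metal tray at (153,197) fits the description, and the blue tray at (135,286) is a decoy. The cake at (415,208) stands to the right and the eclair is at (172,138). The price card is at (410,130).

```bash
cat > h.py <<'E'
import cv2,numpy as np
from workcell import bot
def ray(n,uv,z):
    p=bot.camera_params(n);R=np.array(p["R"]);t=np.array(p["t"])
    d=R.T@np.array([(uv[0]-p["cx"])/p["fx"],(uv[1]-p["cy"])/p["fy"],1.]);c=-R.T@t
    return c+d*(z-c[2])/d[2]
def pix(n,X):
    p=bot.camera_params(n);q=np.array(p["R"])@np.array(X)+np.array(p["t"])
    return np.array([p["fx"]*q[0]/q[2]+p["cx"],p["fy"]*q[1]/q[2]+p["cy"]])
def tri(ua,ub):
    A=[];b=[]
    for n,uv in(("top",ua),("side",ub)):
        p=bot.camera_params(n);P=np.array(p["R"]);t=np.array(p["t"])
        for i,(f,c) in enumerate(((p["fx"],p["cx"]),(p["fy"],p["cy"]))):
            k=(uv[i]-c)/f;A.append(P[i]-k*P[2]);b.append(k*t[2]-t[i])
    return np.linalg.lstsq(np.array(A),np.array(b),rcond=None)[0]
E
python3 - <<'E'
from h import *
a=cv2.imread("pics/top0.png");b=cv2.imread("pics/side0.png")
c1=cv2.resize(a[140:275,265:355],None,fx=4,fy=4,interpolation=cv2.INTER_CUBIC)
c2=cv2.resize(b[155:260,250:360],None,fx=4,fy=4,interpolation=cv2.INTER_CUBIC)
o=np.zeros((540,800,3),np.uint8);o[:540,:360]=c1;o[:420,360:800]=cv2.convertScaleAbs(c2,alpha=1.6);cv2.imwrite("pics/crop1.png",o)
h=cv2.cvtColor(a,cv2.COLOR_BGR2HSV)
teal=cv2.inRange(h,(75,60,60),(95,255,255));teal[:,:265]=0;teal[:,350:]=0;teal[270:]=0
r=cv2.minAreaRect(cv2.findNonZero(teal));B=cv2.boxPoints(r);print("teal",r,[np.round(ray("top",q,.042),4).tolist() for q in B])
red=cv2.inRange(h,(0,150,90),(6,255,255))|cv2.inRange(h,(175,150,90),(180,255,255));red[:195]=0;red[240:]=0;red[:,:295]=0;red[:,340:]=0
print("red",cv2.findNonZero(red).reshape(-1,2).tolist())
pk=cv2.inRange(h,(150,80,60),(180,255,255));pk[:140]=0;pk[180:]=0;pk[:,:310]=0;pk[:,350:]=0
r=cv2.minAreaRect(cv2.findNonZero(pk));print("pink",r)
E
```

```text
teal ((298.427734375, 195.82122802734375), (20.073169708251953, 89.51219177246094), 12.68038272857666) [[0.4148, 0.0221, 0.042], [0.6568, -0.0278, 0.042], [0.6452, -0.0815, 0.042], [0.4039, -0.0299, 0.042]]
red [[306, 212], [307, 212], [308, 212], [308, 215], [309, 215], [310, 215], [311, 215], [312, 215], [313, 215], [310, 216], [311, 216], [312, 216], [313, 216], [314, 216], [315, 216], [316, 216], [317, 216], [315, 217], [316, 217], [317, 217], [318, 217], [319, 217], [320, 217], [321, 217], [328, 217], [329, 217], [319, 218], [320, 218], [321, 218], [322, 218], [323, 218], [324, 218], [325, 218], [326, 218], [324, 219], [325, 219], [326, 219], [327, 219]]
pink ((330.9411926269531, 157.23532104492188), (21.3431339263916, 16.492422103881836), 14.03624439239502)
```

View pics/crop1.png

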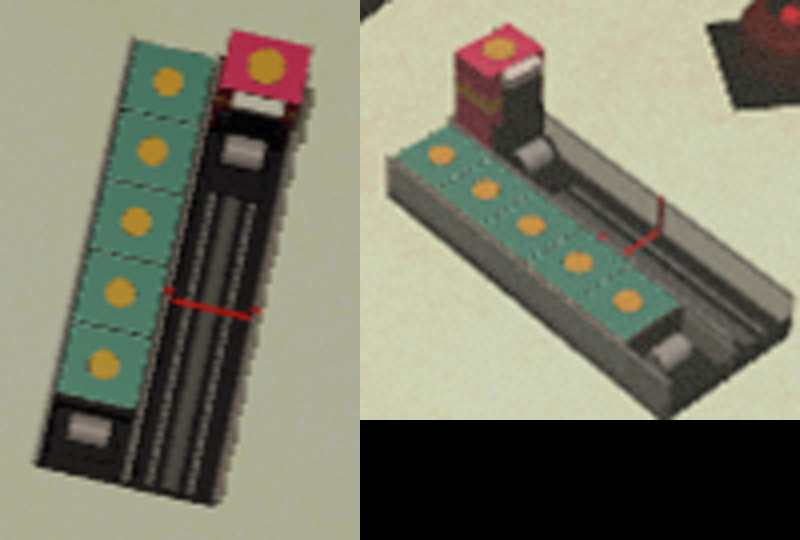

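The close crop confirms the pink carton with the gold dot. The white-topped pull tab is behind it, at crop (258,103), which is top (329,166). The red line crosses the lane at top (308..328, 215..219).

```bash
python3 - <<'E'
from h import *
D={}
for n in("top","side"):
    a=cv2.imread(f"pics/{n}0.png");h=cv2.cvtColor(a,cv2.COLOR_BGR2HSV)
    g=cv2.inRange(h,(14,120,90),(30,255,255));m=np.zeros_like(g)
    if n=="top":m[140:260,270:350]=255
    else:m[160:250,255:340]=255
    N,l,s,c=cv2.connectedComponentsWithStats(g&m)
    pts=[(c[i].round(2).tolist(),int(s[i,4])) for i in range(1,N) if s[i,4]>=8];print(n,pts)
    D[n]=pts
dots=sorted([p for p,_ in D["top"]],key=lambda p:p[1])
for p in dots: print(p,ray("top",p,.042).round(4),ray("top",p,.108).round(4))
for p,_ in D["side"]: print("side",p,ray("side",p,.042).round(4),ray("side",p,.108).round(4))
# tray
a=cv2.imread("pics/top0.png")
c1=cv2.resize(a[155:240,115:195],None,fx=5,fy=5,interpolation=cv2.INTER_CUBIC)
b=cv2.imread("pics/side0.png");c2=cv2.convertScaleAbs(cv2.resize(b[270:350,148:246],None,fx=4,fy=4,interpolation=cv2.INTER_CUBIC),alpha=1.5)
o=np.zeros((425,800,3),np.uint8);o[:425,:400]=c1;o[:320,400:792]=c2;cv2.imwrite("pics/crop2.png",o)
h=cv2.cvtColor(a,cv2.COLOR_BGR2HSV);print("hsv inside",h[197,153],"bg",h[240,200],"rim",h[197,129],h[168,155])
E
```

```text
top [([331.31, 156.12], 59), ([306.76, 160.0], 41), ([302.85, 177.15], 41), ([298.76, 195.0], 41), ([294.8, 212.92], 40), ([290.53, 230.93], 43)]
side [([284.19, 166.89], 27), ([269.9, 193.38], 21), ([280.95, 201.9], 20), ([292.5, 210.83], 24), ([304.08, 220.28], 25), ([316.5, 230.0], 26)]
[331.31, 156.12] [ 0.6407 -0.1178  0.042 ] [ 0.6208 -0.1111  0.108 ]
[306.76, 160.0] [ 0.6286 -0.0507  0.042 ] [ 0.6093 -0.0473  0.108 ]
[302.85, 177.15] [ 0.5802 -0.0404  0.042 ] [ 0.5632 -0.0375  0.108 ]
[298.76, 195.0] [ 0.5304 -0.0298  0.042 ] [ 0.5159 -0.0274  0.108 ]
[294.8, 212.92] [ 0.4812 -0.0196  0.042 ] [ 0.4691 -0.0178  0.108 ]
[290.53, 230.93] [ 0.4323 -0.0088  0.042 ] [ 0.4226 -0.0074  0.108 ]
side [284.19, 166.89] [ 0.6734 -0.1766  0.042 ] [ 0.624  -0.1111  0.108 ]
side [269.9, 193.38] [ 0.6316 -0.0507  0.042 ] [0.5851 0.0064 0.108 ]
side [280.95, 201.9] [ 0.5827 -0.0409  0.042 ] [0.5394 0.0156 0.108 ]
side [292.5, 210.83] [ 0.5334 -0.0309  0.042 ] [0.4933 0.0249 0.108 ]
side [304.08, 220.28] [ 0.4845 -0.0197  0.042 ] [0.4477 0.0354 0.108 ]
side [316.5, 230.0] [ 0.435  -0.0094  0.042 ] [0.4015 0.045  0.108 ]
hsv inside [ 32  21 173] bg [ 31  31 173] rim [17 41 44] [19 50 56]
```

View pics/crop2.png

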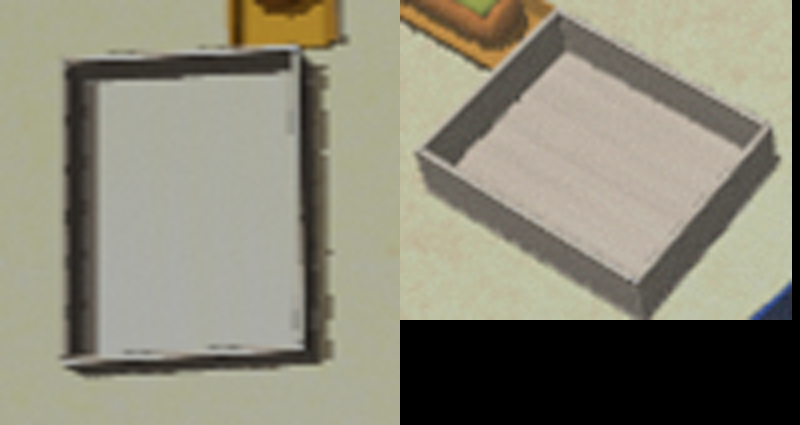

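```bash
cat >> h.py <<'E'
YAW=np.radians(-12.05)
def togo(target,yaw):   # shift in tool axes (m) and spin (deg) from the measured pose
    from scipy.spatial.transform import Rotation as Ro
    s=bot.read_state();R=Ro.from_quat(s["ee_rot"]).as_matrix()
    y=np.arctan2(R[1,0],R[0,0]);d=(yaw-y+np.pi)%(2*np.pi)-np.pi
    print("t",round(s["time"],2),"pos",np.round(s["tcp_pos"],4),"yaw",np.degrees(y).round(2),"tilt",np.round(R[2],3),"w",s["grip_width"])
    print("tool dp units",np.round(R.T@(np.array(target)-s["tcp_pos"])/.04,3),"world m",np.round(np.array(target)-s["tcp_pos"],4),"spin units",np.round(-np.degrees(d)/10,3))
E
python3 - <<'E'
from h import *
T=[(128.4,167.6),(174.8,164.6),(176,225),(128,227.4)];S=[(188,273),(241.2,302),(206.8,340),(152.5,308.2)]
# order: TL=far-left, TR=far-right...
for q in T: print("top",ray("top",q,.045).round(4))
for q in S: print("side",ray("side",q,.045).round(4))
for z in(.048,.056): print("red wall tops",ray("top",(306.8,212),z),ray("top",(328.7,217),z))
c=np.array([.6225,-.111]);u=np.array([np.cos(YAW),np.sin(YAW)])
print("line exp",c-u*.146, "pix floor",pix("top",[*(c-u*.146),.008]))
togo([.6225,-.111,.2],np.radians(167.95))
print(bot.read_state()["joints"])
E
```

```text
top [0.5985 0.434  0.045 ]
top [0.6089 0.3084 0.045 ]
top [0.4428 0.296  0.045 ]
top [0.4343 0.4231 0.045 ]
side [0.6078 0.314  0.045 ]
side [0.4422 0.3009 0.045 ]
side [0.4364 0.4265 0.045 ]
side [0.5987 0.4408 0.045 ]
red wall tops [ 0.48308674 -0.05139654  0.048     ] [ 0.47050695 -0.10974156  0.048     ]
red wall tops [ 0.48160527 -0.05098067  0.056     ] [ 0.4691008  -0.10897636  0.056     ]
line exp [ 0.47971699 -0.08052028] pix floor [316.6416216  216.02349156]
t 0.1 pos [ 0.1975 -0.5922  0.2442] yaw 18.43 tilt [ 0.    -0.002 -1.   ] w 0.08541819872052908
tool dp units [13.884 -8.051  1.125] world m [ 0.425   0.4812 -0.0442] spin units -14.952
[-1.35243443e+00  2.77071838e-01 -2.78149765e-02  1.26799471e+00
  2.00973332e-06  1.46743510e+00]
```

Request:
jog_arm --series '[{"dp": [0.9,-0.5,0],"spin": 0},{"dp": [0.9,-0.5,0],"spin": 0},{"dp": [0.9,-0.5,0],"spin": 0},{"dp": [0.9,-0.5,0],"spin": 0},{"dp": [0.9,-0.5,0],"spin": 0},{"dp": [0.9,-0.5,0],"spin": 0},{"dp": [0.9,-0.5,0],"spin": 0},{"dp": [0.9,-0.5,0],"spin": 0}]' --claw 1

```text
time: 1.1
tcp_pos: [0.4208, -0.3487, 0.2449]
ee_rot: [0.987, 0.16, -0.0, -0.0]
ft_force: [-0.0, 0.7, -0.2]
grip_width: 0.085
finger_force: 0.0
```

Request:
jog_arm --series '[{"dp": [0.9,-0.5,0],"spin": 0},{"dp": [0.9,-0.5,0],"spin": 0},{"dp": [0.9,-0.5,0],"spin": 0},{"dp": [0.9,-0.5,0],"spin": 0},{"dp": [0,0,0],"spin": -1},{"dp": [0,0,0],"spin": -1},{"dp": [0,0,0],"spin": -1},{"dp": [0,0,0],"spin": -1}]'

```text
time: 2.1
tcp_pos: [0.5312, -0.2283, 0.2447]
ee_rot: [0.871, 0.491, -0.0, -0.001]
ft_force: [0.8, 0.4, -0.3]
grip_width: 0.0853
finger_force: 0.0
```

Request:
jog_arm --series '[{"dp": [0,0,0],"spin": -1},{"dp": [0,0,0],"spin": -1},{"dp": [0,0,0],"spin": -1},{"dp": [0,0,0],"spin": -1},{"dp": [0,0,0],"spin": -1},{"dp": [0,0,0],"spin": -1},{"dp": [0,0,0],"spin": -1},{"dp": [0,0,0],"spin": -1}]'

```text
time: 3.1
tcp_pos: [0.5312, -0.2284, 0.2447]
ee_rot: [0.352, 0.936, 0.0, -0.001]
ft_force: [-0.9, 0.5, 0.5]
grip_width: 0.0852
finger_force: 0.0
```

```bash
python3 -c "
from h import *
togo([.6225,-.111,.2],np.radians(167.95));print(bot.read_state()['joints'])"
```

```text
t 3.1 pos [ 0.5312 -0.2284  0.2447] yaw 138.77 tilt [ 0.001 -0.    -1.   ] w 0.08521434549823077
tool dp units [0.216 3.712 1.116] world m [ 0.0913  0.1174 -0.0447] spin units -2.918
[-5.17839227e-01  1.95044447e-01 -1.31239832e-01  1.24577000e+00
  1.11627507e-06  2.01809119e-01]
```

Request:
jog_arm --series '[{"dp": [0.054,0.928,0],"spin": 0},{"dp": [0.054,0.928,0],"spin": 0},{"dp": [0.054,0.928,0],"spin": 0},{"dp": [0.054,0.928,0],"spin": 0},{"dp": [0,0,0],"spin": -1},{"dp": [0,0,0],"spin": -1},{"dp": [0,0,0],"spin": -0.918},{"dp": [0,0,0],"spin": 0}]'

```text
time: 4.1
tcp_pos: [0.6233, -0.1116, 0.2447]
ee_rot: [0.109, 0.994, 0.0, -0.001]
ft_force: [-0.1, -0.7, -0.2]
grip_width: 0.0853
finger_force: 0.0
```

```bash
python3 -c "
from h import *
togo([.6225,-.111,.072],np.radians(167.95))
a=bot.camera('top')[:,:,::-1];b=bot.camera('side')[:,:,::-1]
c1=cv2.resize(a[130:240,270:370],None,fx=4,fy=4);c2=cv2.resize(b[100:220,240:340],None,fx=4,fy=4)
o=np.zeros((480,800,3),np.uint8);o[:440,:400]=c1;o[:480,400:]=cv2.convertScaleAbs(c2,alpha=1.7);cv2.imwrite('pics/above.png',o)"
```

```text
t 4.1 pos [ 0.6233 -0.1116  0.2447] yaw 167.52 tilt [ 0.001  0.    -1.   ] w 0.08529150973421643
tool dp units [0.017 0.01  4.317] world m [-0.0008  0.0006 -0.1727] spin units -0.043
```

View pics/above.png

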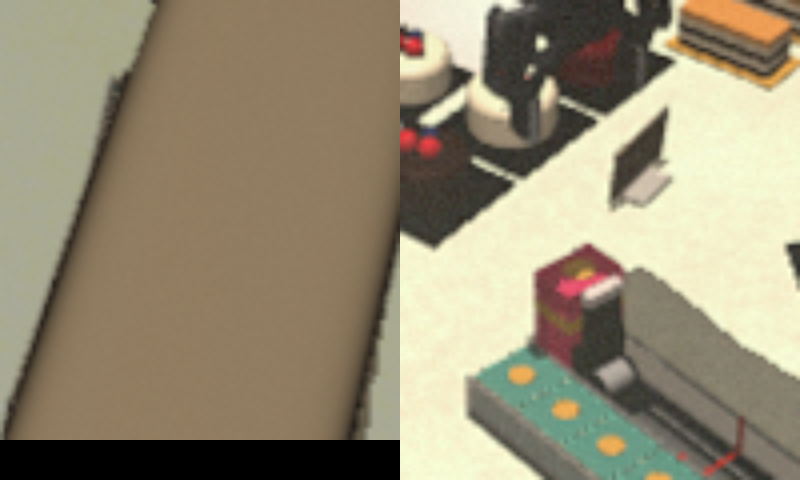

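The arm hides the lane in the top view. In the side crop the gripper is above the carton, with a finger at about (525,110), and the carton top at (580,275) is clear. I'll go down next.

Request:
jog_arm --series '[{"dp": [0.017,0.01,0.8],"spin": -0.043},{"dp": [0,0,0.8],"spin": 0},{"dp": [0,0,0.8],"spin": 0},{"dp": [0,0,0.8],"spin": 0},{"dp": [0,0,0.6],"spin": 0},{"dp": [0,0,0.5],"spin": 0},{"dp": [0,0,0],"spin": 0}]'

```text
time: 5.08
tcp_pos: [0.6211, -0.1108, 0.0713]
ee_rot: [0.105, 0.994, 0.0, -0.002]
ft_force: [-0.4, 0.7, 0.1]
grip_width: 0.0858
finger_force: 0.0
```

Request:
jog_arm --series '[{"dp": [0,0,0],"spin": 0},{"dp": [0,0,0],"spin": 0},{"dp": [0,0,0],"spin": 0},{"dp": [0,0,0],"spin": 0},{"dp": [0,0,0],"spin": 0},{"dp": [0,0,0],"spin": 0}]' --claw -1

```text
time: 5.82
tcp_pos: [0.6242, -0.1114, 0.0749]
ee_rot: [0.104, 0.995, -0.0, 0.001]
ft_force: [0.4, 1.5, 6.0]
grip_width: 0.0536
finger_force: 64.9
```

Request:
jog_arm --series '[{"dp": [0,0,-0.3],"spin": 0},{"dp": [0,0,-0.4],"spin": 0},{"dp": [0,0,-0.4],"spin": 0},{"dp": [0,0,-0.4],"spin": 0},{"dp": [0,0,-0.2],"spin": 0}]'

```text
time: 6.45
tcp_pos: [0.6241, -0.1115, 0.1432]
ee_rot: [0.104, 0.995, -0.0, 0.001]
ft_force: [4.0, -0.9, -4.7]
grip_width: 0.0532
finger_force: 64.2
```

Request:
jog_arm --series '[{"dp": [-0.4,0,0],"spin": 0},{"dp": [-0.5,0,0],"spin": 0},{"dp": [-0.4,0,0],"spin": 0},{"dp": [0,0,-0.5],"spin": 0},{"dp": [0,0,-0.7],"spin": 0},{"dp": [0,0,-0.7],"spin": 0},{"dp": [0,0,-0.4],"spin": 0},{"dp": [0,0,0],"spin": 0}]'

```text
time: 7.45
tcp_pos: [0.6741, -0.1221, 0.2355]
ee_rot: [0.104, 0.995, -0.0, 0.001]
ft_force: [-0.2, -0.4, -1.9]
grip_width: 0.0535
finger_force: 64.4
```

```bash
python3 -c "
from h import *
togo([.521,.368,.2],np.radians(184.3));print(bot.read_state()['joints'])
b=bot.camera('side')[:,:,::-1]
cv2.imwrite('pics/lift.png',cv2.convertScaleAbs(cv2.resize(b[80:260,220:380],None,fx=3.3,fy=3.3),alpha=1.6))"
```

```text
t 7.45 pos [ 0.6741 -0.1221  0.2355] yaw 168.05 tilt [-0.002 -0.    -1.   ] w 0.053521795224717304
tool dp units [ 6.284 11.194  0.869] world m [-0.1531  0.4901 -0.0355] spin units -1.625
[-2.73431381e-01  3.86057416e-01  1.03738492e-01  1.28607520e+00
 -4.59612897e-05 -6.48084991e-02]
```

View pics/lift.png

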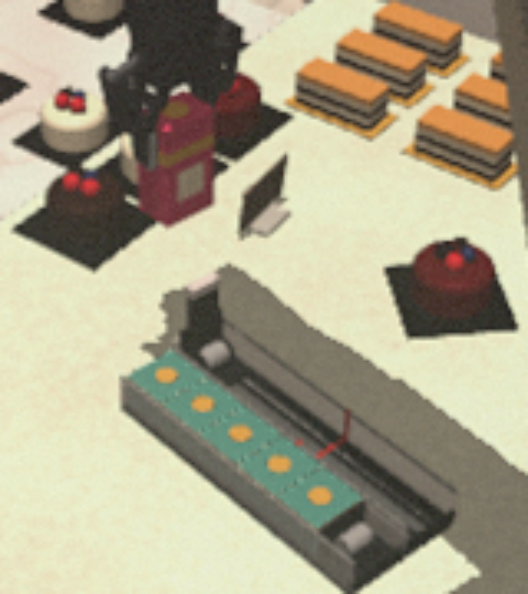

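The carton hangs upright in the gripper at about (178,160) and the pusher has sprung to the lens at (203,310). I'll carry it to the tray next.

Request:
jog_arm --series '[{"dp": [0.2,0.35,0],"spin": 0},{"dp": [0.4,0.7,0],"spin": 0},{"dp": [0.45,0.8,0],"spin": 0},{"dp": [0.45,0.8,0],"spin": 0},{"dp": [0.45,0.8,0],"spin": 0},{"dp": [0.45,0.8,0],"spin": 0},{"dp": [0.45,0.8,0],"spin": 0},{"dp": [0.45,0.8,0],"spin": 0}]'

```text
time: 8.5
tcp_pos: [0.5909, 0.1361, 0.2317]
ee_rot: [0.104, 0.995, -0.0, -0.002]
ft_force: [0.2, -0.3, -0.9]
grip_width: 0.053
finger_force: 64.4
```

Request:
jog_arm --series '[{"dp": [0.45,0.8,0],"spin": 0},{"dp": [0.45,0.8,0],"spin": 0},{"dp": [0.45,0.8,0],"spin": 0},{"dp": [0.45,0.8,0],"spin": 0},{"dp": [0.45,0.8,0],"spin": 0},{"dp": [0.4,0.7,0],"spin": 0},{"dp": [0.3,0.5,0],"spin": 0},{"dp": [0.2,0.4,0],"spin": 0}]'

```text
time: 9.5
tcp_pos: [0.515, 0.3803, 0.2325]
ee_rot: [0.104, 0.995, -0.001, -0.001]
ft_force: [-0.4, -0.6, -0.9]
grip_width: 0.0533
finger_force: 64.4
```

Request:
jog_arm --series '[{"dp": [0,0,0],"spin": -0.5},{"dp": [0,0,0],"spin": -0.7},{"dp": [0,0,0],"spin": -0.4},{"dp": [0,0,0],"spin": 0}]'

```text
time: 10.0
tcp_pos: [0.5163, 0.3793, 0.233]
ee_rot: [-0.035, 0.999, -0.0, -0.0]
ft_force: [0.3, 0.6, -1.9]
grip_width: 0.0535
finger_force: 64.3
```

```bash
python3 -c "
from h import *
togo([.521,.368,.073],np.radians(184.3))
b=bot.camera('side')[:,:,::-1];a=bot.camera('top')[:,:,::-1]
o=np.zeros((500,800,3),np.uint8);o[:500,:400]=cv2.convertScaleAbs(cv2.resize(b[230:355,140:240],None,fx=4,fy=4),alpha=1.5);o[:400,400:]=cv2.resize(a[150:250,110:210],None,fx=4,fy=4);cv2.imwrite('pics/tray.png',o)"
```

```text
t 10.0 pos [0.5163 0.3793 0.233 ] yaw -176.03 tilt [ 0.001 -0.    -1.   ] w 0.05345529905836501
tool dp units [-0.1   -0.288  4.   ] world m [ 0.0047 -0.0113 -0.16  ] spin units -0.033
```

View pics/tray.png

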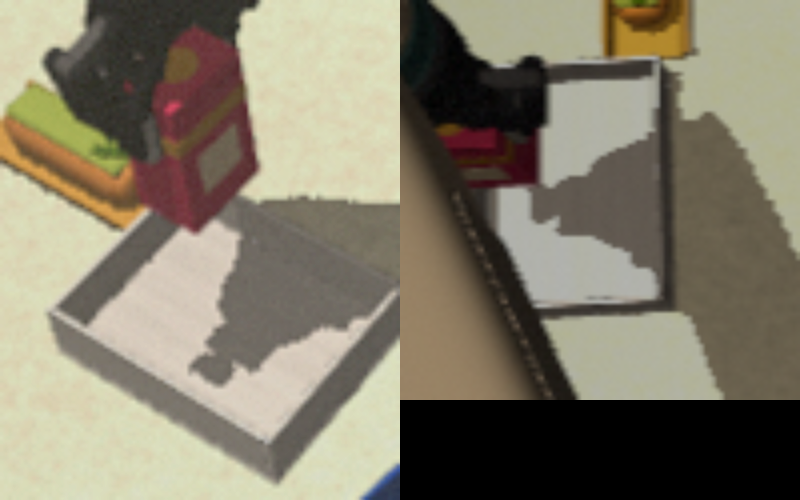

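```bash
python3 -c "
from h import *
c=np.array([.5163,.3793]);u=np.array([np.cos(np.radians(3.97)),np.sin(np.radians(3.97))]);v=np.array([-u[1],u[0]])
for sx in(-1,1):
  for sy in(-1,1):
    p=c+u*.02*sx+v*.027*sy
    for z in(.266,.166): print(sx,sy,z,((pix('side',[*p,z])-[140,230])*4).round(1))
"
```

```text
-1 -1 0.266 [235.6  46.4]
-1 -1 0.166 [256.7 168.3]
-1 1 0.266 [166.1 112.5]
-1 1 0.166 [192.3 233.8]
1 -1 0.266 [177.2  16. ]
1 -1 0.166 [201.6 138.1]
1 1 0.266 [106.8  80.1]
1 1 0.166 [136.4 201.8]
```

The predicted edges match the picture: (165,110) to (195,232), and (236,46) to (257,168). The carton is upright in the grip, so I'll lower it.

Request:
jog_arm --series '[{"dp": [-0.1,-0.288,0.5],"spin": 0},{"dp": [0,0,0.8],"spin": 0},{"dp": [0,0,0.8],"spin": 0},{"dp": [0,0,0.8],"spin": 0},{"dp": [0,0,0.5],"spin": 0},{"dp": [0,0,0.3],"spin": 0},{"dp": [0,0,0.1],"spin": 0},{"dp": [0,0,0],"spin": 0}]'

```text
time: 11.1
tcp_pos: [0.5216, 0.3685, 0.0818]
ee_rot: [-0.035, 0.999, 0.0, 0.0]
ft_force: [-0.6, 0.7, -1.2]
grip_width: 0.0534
finger_force: 64.3
```

Request:
jog_arm --series '[{"dp": [0,0,0.1],"spin": 0},{"dp": [0,0,0],"spin": 0}]'

```text
time: 11.35
tcp_pos: [0.5213, 0.3684, 0.0777]
ee_rot: [-0.035, 0.999, 0.0, 0.0]
ft_force: [-0.2, 0.7, -1.3]
grip_width: 0.0535
finger_force: 64.3
```

Request:
jog_arm --series '[{"dp": [0,0,0.08],"spin": 0},{"dp": [0,0,0.03],"spin": 0},{"dp": [0,0,0],"spin": 0}]'

```text
time: 11.72
tcp_pos: [0.521, 0.3682, 0.0727]
ee_rot: [-0.035, 0.999, -0.0, -0.0]
ft_force: [0.4, 0.7, -1.3]
grip_width: 0.0535
finger_force: 64.3
```

Request:
jog_arm --series '[{"dp": [0,0,0.04],"spin": 0},{"dp": [0,0,0.02],"spin": 0},{"dp": [0,0,0],"spin": 0}]'

```text
time: 12.1
tcp_pos: [0.5213, 0.3683, 0.0709]
ee_rot: [-0.035, 0.999, 0.0, 0.0]
ft_force: [-1.0, 0.1, 1.5]
grip_width: 0.0533
finger_force: 64.7
```

Floor contact shows at the expected height: the force went from -1.3 to +1.5 N at z = 0.071. I'll release here.

Request:
jog_arm --series '[{"dp": [0,0,0],"spin": 0},{"dp": [0,0,0],"spin": 0},{"dp": [0,0,0],"spin": 0},{"dp": [0,0,0],"spin": 0},{"dp": [0,0,0],"spin": 0},{"dp": [0,0,0],"spin": 0}]' --claw 0.8

```text
time: 12.85
tcp_pos: [0.5211, 0.3683, 0.0705]
ee_rot: [-0.035, 0.999, -0.0, -0.0]
ft_force: [-1.0, -0.0, 0.5]
grip_width: 0.0771
finger_force: 0.0
```

Request:
jog_arm --series '[{"dp": [0,0,-0.2],"spin": 0},{"dp": [0,0,-0.5],"spin": 0},{"dp": [0,0,-0.8],"spin": 0},{"dp": [0,0,-0.8],"spin": 0},{"dp": [0,0,-0.8],"spin": 0},{"dp": [0,0,-0.7],"spin": 0},{"dp": [0,0,0],"spin": 0}]'

```text
time: 13.72
tcp_pos: [0.523, 0.3694, 0.2263]
ee_rot: [-0.035, 0.999, 0.002, 0.003]
ft_force: [-0.2, 0.2, 0.3]
grip_width: 0.0768
finger_force: 0.0
```

```bash
python3 -c "
from h import *
u=np.array([np.cos(YAW),np.sin(YAW)]);tab=np.array([.6225,-.111])+u*.015
print(tab);togo([*tab,.2],np.radians(167.95))
b=bot.camera('side')[:,:,::-1]
o=np.zeros((500,800,3),np.uint8);o[:500,:400]=cv2.convertScaleAbs(cv2.resize(b[230:355,140:240],None,fx=4,fy=4),alpha=1.5);o[:400,400:]=cv2.convertScaleAbs(cv2.resize(b[150:250,260:360],None,fx=4,fy=4),alpha=1.5);cv2.imwrite('pics/rel.png',o)"
```

```text
[ 0.63716949 -0.11413148]
t 13.72 pos [0.523  0.3694 0.2263] yaw -175.95 tilt [-0.006  0.003 -1.   ] w 0.07680465056508669
tool dp units [ -1.989 -12.261   0.633] world m [ 0.1142 -0.4835 -0.0263] spin units 1.61
```

View pics/rel.png

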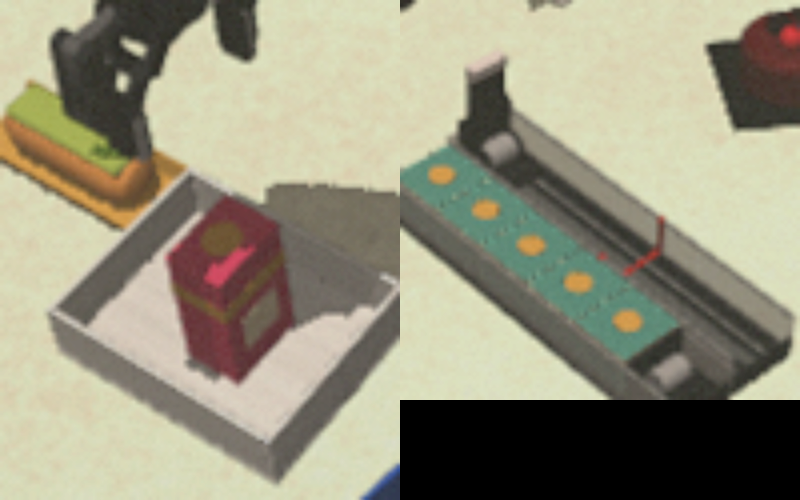

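The carton stands upright and released in the metal tray at crop (230,300). The pusher tab is at crop (487,67), against the lens. I'll go to the tab now.

Request:
jog_arm --series '[{"dp": [-0.153,-0.943,0],"spin": 0},{"dp": [-0.153,-0.943,0],"spin": 0},{"dp": [-0.153,-0.943,0],"spin": 0},{"dp": [-0.153,-0.943,0],"spin": 0},{"dp": [-0.153,-0.943,0],"spin": 0},{"dp": [-0.153,-0.943,0],"spin": 0},{"dp": [-0.153,-0.943,0],"spin": 0},{"dp": [-0.153,-0.943,0],"spin": 0}]' --claw 0.8

```text
time: 14.78
tcp_pos: [0.5903, 0.0695, 0.2206]
ee_rot: [-0.035, 0.999, 0.0, -0.002]
ft_force: [0.1, -0.6, 0.6]
grip_width: 0.0768
finger_force: 0.0
```

Request:
jog_arm --series '[{"dp": [-0.153,-0.943,0],"spin": 0},{"dp": [-0.153,-0.943,0],"spin": 0},{"dp": [-0.153,-0.943,0],"spin": 0},{"dp": [-0.153,-0.943,0],"spin": 0},{"dp": [-0.153,-0.943,0],"spin": 0},{"dp": [0,0,0],"spin": 0.9},{"dp": [0,0,0],"spin": 0.71},{"dp": [0,0,0],"spin": 0}]'

```text
time: 15.78
tcp_pos: [0.6341, -0.1152, 0.2206]
ee_rot: [0.104, 0.995, 0.0, -0.002]
ft_force: [0.2, -0.2, 0.5]
grip_width: 0.0771
finger_force: 0.0
```

```bash
python3 -c "
from h import *
print(ray('side',(281.8,166.8),.106))
togo([.637,-.114,.085],np.radians(167.95))
b=bot.camera('side')[:,:,::-1]
h=cv2.cvtColor(np.ascontiguousarray(b),cv2.COLOR_BGR2HSV);m=cv2.inRange(h,(0,0,110),(180,60,255));k=np.zeros_like(m);k[155:175,270:292]=255
print((b[160:172:2,272:292:2].max(2)).tolist())"
```

```text
[ 0.63138854 -0.10916686  0.106     ]
t 15.78 pos [ 0.6341 -0.1152  0.2206] yaw 168.01 tilt [ 0.003  0.    -1.   ] w 0.07713304629031956
tool dp units [-0.076  0.043  3.39 ] world m [ 0.0029  0.0012 -0.1356] spin units 0.006
[[147, 147, 145, 147, 145, 147, 147, 149, 147, 146], [145, 146, 145, 145, 148, 141, 118, 145, 145, 146], [146, 145, 145, 142, 109, 74, 75, 94, 146, 146], [146, 144, 117, 79, 76, 75, 70, 106, 148, 148], [146, 147, 105, 72, 74, 63, 37, 133, 152, 138], [144, 144, 114, 59, 36, 31, 34, 117, 101, 77]]
```

Request:
jog_arm --series '[{"dp": [-0.04,0.05,0.8],"spin": 0},{"dp": [0,0,0.8],"spin": 0},{"dp": [0,0,0.8],"spin": 0},{"dp": [0,0,0.6],"spin": 0},{"dp": [0,0,0.4],"spin": 0},{"dp": [0,0,0],"spin": 0}]'

```text
time: 16.58
tcp_pos: [0.6358, -0.1131, 0.0849]
ee_rot: [0.104, 0.995, 0.0, -0.002]
ft_force: [-0.2, 0.7, -0.4]
grip_width: 0.0766
finger_force: 0.0
```

Request:
jog_arm --series '[{"dp": [0,0,0],"spin": 0},{"dp": [0,0,0],"spin": 0},{"dp": [0,0,0],"spin": 0},{"dp": [0,0,0],"spin": 0},{"dp": [0,0,0],"spin": 0},{"dp": [0,0,0],"spin": 0},{"dp": [0,0,0],"spin": 0},{"dp": [0,0,0],"spin": 0}]' --claw -1

```text
time: 17.58
tcp_pos: [0.638, -0.114, 0.088]
ee_rot: [0.105, 0.994, -0.0, 0.001]
ft_force: [-1.2, -1.1, 5.2]
grip_width: 0.031
finger_force: 60.2
```

```bash
python3 -c "
from h import *
s=bot.read_state();p=s['tcp_pos'];u=np.array([np.cos(YAW),np.sin(YAW),0]);print(p,s['ft_force'],p-.166*u)
togo(p-.166*u,np.radians(167.95))
b=bot.camera('side')[:,:,::-1]
cv2.imwrite('pics/grip.png',cv2.convertScaleAbs(cv2.resize(b[120:260,230:370],None,fx=4,fy=4),alpha=1.6))"
```

```text
[ 0.6380473  -0.11399561  0.08802212] [-1.17038196 -1.0724309   5.21966287] [ 0.47570498 -0.07934059  0.08802212]
t 17.57 pos [ 0.638 -0.114  0.088] yaw 167.95 tilt [-0.002 -0.    -1.   ] w 0.030954784607384822
tool dp units [ 4.15 -0.   -0.01] world m [-0.1623  0.0347  0.    ] spin units -0.0
```

View pics/grip.png

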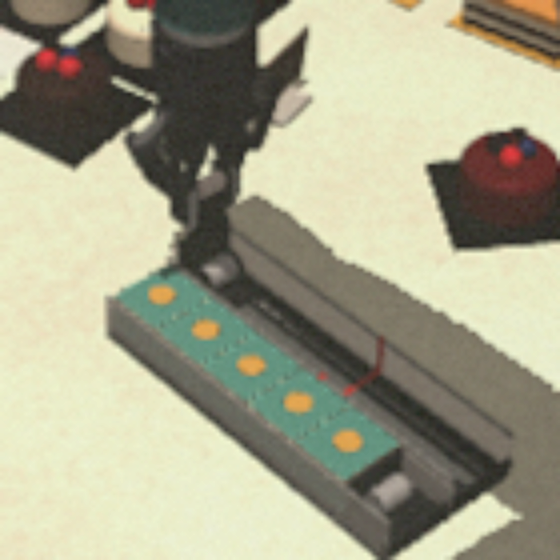

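The fingers hold the tab at crop (210,200), with a width of 31 mm against the 32 mm tab. Next I pull back 166 mm along the lane.

Request:
jog_arm --series '[{"dp": [0.2,0,0],"spin": 0},{"dp": [0.4,0,0],"spin": 0},{"dp": [0.5,0,0],"spin": 0},{"dp": [0.5,0,0],"spin": 0},{"dp": [0.5,0,0],"spin": 0},{"dp": [0.5,0,0],"spin": 0},{"dp": [0.5,0,0],"spin": 0},{"dp": [0.4,0,0],"spin": 0}]'

```text
time: 18.62
tcp_pos: [0.5028, -0.0854, 0.088]
ee_rot: [0.105, 0.994, -0.001, 0.004]
ft_force: [5.9, -3.0, 1.6]
grip_width: 0.0308
finger_force: 60.0
```

Request:
jog_arm --series '[{"dp": [0.3,0,0],"spin": 0},{"dp": [0.2,0,0],"spin": 0},{"dp": [0.1,0,0],"spin": 0},{"dp": [0.05,0,0],"spin": 0},{"dp": [0,0,0],"spin": 0},{"dp": [0,0,0],"spin": 0},{"dp": [0,0,0],"spin": 0},{"dp": [0,0,0],"spin": 0}]'

```text
time: 19.62
tcp_pos: [0.4775, -0.0801, 0.088]
ee_rot: [0.105, 0.994, -0.001, 0.003]
ft_force: [4.7, -2.3, 4.0]
grip_width: 0.0312
finger_force: 60.2
```

```bash
python3 -c "
from h import *
s=bot.read_state();p=np.array(s['tcp_pos']);u=np.array([np.cos(YAW),np.sin(YAW)]);d=np.array([.63805,-.114])-p[:2]
print(s['time'],p,s['ft_force'],s['grip_width'],s['finger_force'],'pulled',d@u,d@[-u[1],u[0]])
b=bot.camera('side')[:,:,::-1]
o=np.zeros((600,800,3),np.uint8);o[:,:480]=cv2.convertScaleAbs(cv2.resize(b[140:260,262:358],None,fx=5,fy=5),alpha=1.6);o[:400,480:]=cv2.convertScaleAbs(cv2.resize(b[260:360,145:225],None,fx=4,fy=4),alpha=1.6)
cv2.imwrite('pics/end.png',o)"
```

```text
19.625 [ 0.4775014  -0.08006518  0.08802001] [ 4.67040317 -2.33227174  4.00087043] 0.03122649888457093 60.21231651306152 pulled 0.16409544545039934 0.0003298684913634678
```

View pics/end.png

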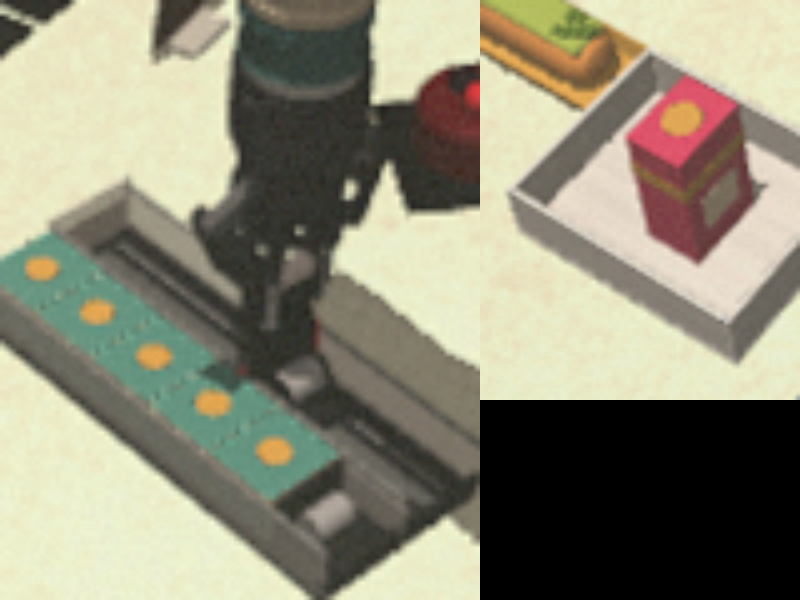

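The paddle is at the red line and the carton stands in the tray. The measured pull is 164 mm. I'll nudge it 2 mm and check for slip in the image, using the spring drum.

Request:
jog_arm --series '[{"dp": [0.05,0,0],"spin": 0},{"dp": [0,0,0],"spin": 0},{"dp": [0,0,0],"spin": 0},{"dp": [0,0,0],"spin": 0}]'

```text
time: 20.18
tcp_pos: [0.4756, -0.0796, 0.088]
ee_rot: [0.105, 0.994, -0.001, 0.003]
ft_force: [4.7, -2.9, 3.2]
grip_width: 0.0311
finger_force: 60.2
```

```bash
python3 -c "
from h import *
s=bot.read_state();p=np.array(s['tcp_pos']);u=np.array([np.cos(YAW),np.sin(YAW)]);d=np.array([.63805,-.114])-p[:2]
print(s['time'],'pulled',d@u,s['ft_force'],s['finger_force'],np.abs(s['joint_velocities']).max())
# drum template: patch from before the pull, matched now
g=cv2.imread('pics/grip.png');g=cv2.resize(g,(140,140),interpolation=cv2.INTER_AREA)
b=cv2.convertScaleAbs(bot.camera('side')[:,:,::-1],alpha=1.6)
t=g[61:73,49:61];r=cv2.matchTemplate(b[195:235,300:345],t,cv2.TM_CCOEFF_NORMED);_,v,_,l=cv2.minMaxLoc(r)
a0=np.array([230+55,120+67.]);a1=np.array([300+l[0]+6,195+l[1]+6.])
print(v,a0,a1,[np.linalg.norm(ray('side',a0,z)-ray('side',a1,z)).round(4) for z in(.02,.03,.04)])"
```

```text
20.175 pulled 0.16608352755536282 [ 4.65645473 -2.91329685  3.15034635] 60.22722601890564 0.0014655439831853779
0.9467430114746094 [285. 187.] [323. 216.] [np.float64(0.169), np.float64(0.1673), np.float64(0.1657)]
```

The image gives a shift of about 166 to 169 mm and the arm gives 166.1 mm, so the tab hasn't slipped. Spring force and grip are both steady, so I'll hand it in.

```bash
python3 -c "
from workcell import bot
print(bot.job_done())"
```

```text
the job is handed in; nothing more can be done
None
```

I handed the job in with the pink carton standing released in the metal returns tray and the gripper still holding the pusher at the red load line (166 mm pull measured); no verdict was returned.

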